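# Cure a batch of cast tiles under the UV lamp

### The arm

A 7-joint arm with a two-finger parallel gripper is mounted at the origin on the work surface. World frame = base frame: x ahead of the robot, y to its left, z up, the work surface at z = 0. Lengths are in m, angles in rad, forces in N, time in s.
With the tool pointing down it reaches from about 0.4 to 0.925 m from the base axis. Payload 4.1 kg.
Tool frame: the origin (TCP) lies midway between the tips of the shut fingers; the grasp point (between the pads) lies 19 mm behind it (bot.grip_depth is the distance from the TCP to the grasp point, in m); z points along the fingers, y is the direction in which the jaws open and shut (so a half turn about z gives the same grasp; the last joint's range is limited). The gripper opens to 85 mm and grips with 20 to 120 N. Pads are 22 mm wide; open, the fingers measure 114 mm over their backs; the gripper's body (76 mm by 85 mm) begins 54 mm behind the grasp point. The pads swing forward as they close: fully open they stand 13 mm farther back than shut.
Start: joints at [1.123, 0.398, 0.045, 1.537, -0.019, 1.207, -0.051], TCP at [0.222, -0.611, 0.231] pointing down, gripper open.
Joint ranges: [-2.82, 2.82], [-0.49, 2.23], [-1.37, 1.46], [0, 2.46], [-1.36, 4.5], [0.23, 2], [-2.94, 2.94]. Speed limits (rad/s): [2.57, 2.57, 3.14, 3.14, 3.14, 3.14, 3.14].

### API

Orientations are given as a 3x3 rotation matrix whose columns are the frame's x, y, z axes.
In Python, from station import readout, vision, bot, models gives the robot as it stands.
- The arm moves only by the tool arm_command, never from a script. Its argument "increments" is a list of rows, each a list of 5 numbers: the shift along the world's x, y, z in m, then the turn about the world's z in rad, then the gripper's target within -1 to 1 (shut at 1, half-way at 0, fully open at -1). A call has 1 to 10 rows; each row is the pose to reach, as a shift and turn from the pose commanded when the call began; what a row does not reach only later rows make up. A row lasts 1/12 s, in which the tool goes at most 41.7 mm and 7.16 degrees, less where a joint would pass 70% of its speed; a pose out of reach is approached as far as the arm can. A call with a gripper value outside its range is refused whole. The fingers move at their own pace and stop on an object; "force" is the grip in N (left out, the last holds). Time passes only in rows, so rows that repeat a pose let the fingers close. It gives the time, the measured TCP pose, the force and the opening at its end, in the units of the state.
- readout.state(): the state, without advancing time (a new reading comes with each control period).
- vision.read_camera(name): name is "scene" or "side" or "wrist"; returns the picture (400x640x3 uint8, red, green, blue); there is no depth.
- vision.camera_params(name): a dict with "fx", "fy", "cx", "cy" (pixels), "k1" (the pictures are not rectified: a ray, as slopes to the right and down, at radius r is drawn at 1 + k1 r^2 times it, then the intrinsics apply), "R" (3x3) and "t" (3): a world point X has camera coordinates R X + t. Camera axes: x right, y down, z forward; pixel columns grow to the right and rows downward; lengths in m; the calibration is good to about 2 mm. A picture is of the moment at which its call begins: read the wrist's pose just before it. camera_params takes no time and is no camera call; for the wrist camera it gives the pose at the moment of the call.
- bot.close_job(): hands the job in, once; it reports no verdict.
Trained networks look in the newest picture that a camera, given by its name, has taken for a name from the list of things; names that differ only in an ending like _2 or _b are one class to them, and where a whole thing is asked for, a point or a joint stands for the part that bears it (a point fixed in the world has none). Each returns a list of dicts, best first, with "conf" (0 to 1); they miss things now and then, are a little off and sometimes report something else, mostly with a low value. They report only what shows in the picture. A call takes as long as a camera call. They do not tell look-alikes from the thing itself.
- models.search_frame(camera, query): "xyz" ([x, y, z] in m, in world coordinates, good to about 4 mm: the middle of the surface that is visible of it).
- models.place_of(camera, query): "xyz" ([x, y, z] in m, in world coordinates, good to about 4 mm: a listed point, or the origin of a listed thing).
The state is a dict: "time_s": time; "q": joint angles; "joint_vel": joint speeds; "tau": joint torques, N m; "eef_pos": TCP position; "tcp_rot": TCP orientation; "ft_force": force on the tool from outside, world axes, zero at the start; "torque": the same for the moment, N m; "opening": finger opening in m.
Only numpy, scipy, OpenCV 4.12 (cv2) and the standard library are available. Lean on these libraries where they do the work, as an engineer would, in place of code of your own. Each camera call takes 0.05 s, during which the arm holds its last target. There are 200 camera calls.

### The job

Slide every loose marbled tile lying on the table, face up, under the UV lamp bar, one to a lane and fully home against the rear stop, and roll the two timer thumbwheels up to 75 seconds (seven dots on top of the tens wheel, the one farther from the start button, and five on the units wheel next to it). When all of them are home and the timer shows 75, press the green start button right down and let it go; leave everything else on the table where it is.

Things in the scene. Friction and masses are not known exactly. Their poses are not given: they have to be found in the camera images.
- lamp: UV curing lamp, fixed: aluminium plate 170 (x) by 300 (y) by 5 mm under a low bar. Origin: centre of its underside; x from the loading side (robot side) to the rear, y along the bar, z up. Bare apron from x = -85 to -9 mm; then four lanes 58 mm wide along x between white rails (8 wide, 10 high above the plate, round noses, x -9 to +60 mm) up to the black rear stop, face at x = +60 mm.
- bar_edge (a point): middle of the lower near edge of the lamp bar, which overhangs the lanes: bar with clear amber guards from x = +14 to +84 mm in the lamp's frame, underside 41 mm and top 64 mm above the table; grey legs 12 mm thick at its ends, y = +-142 mm.
- lane1 (a point): point on the base plate where the centre of a tile's underside lies when the tile is home against the rear stop in lane 1 (lamp y = -99 mm); its near edge is then 26 mm towards the robot, 6 mm short of the overhanging bar. Frame as the lamp's.
- lane2 (a point): point on the base plate where the centre of a tile's underside lies when the tile is home against the rear stop in lane 2 (lamp y = -33 mm); its near edge is then 26 mm towards the robot, 6 mm short of the overhanging bar. Frame as the lamp's.
- lane3 (a point): point on the base plate where the centre of a tile's underside lies when the tile is home against the rear stop in lane 3 (lamp y = +33 mm); its near edge is then 26 mm towards the robot, 6 mm short of the overhanging bar. Frame as the lamp's.
- lane4 (a point): point on the base plate where the centre of a tile's underside lies when the tile is home against the rear stop in lane 4 (lamp y = +99 mm); its near edge is then 26 mm towards the robot, 6 mm short of the overhanging bar. Frame as the lamp's.
- console: lamp timer console, fixed: grey box 170 (x) by 180 (y) by 80 mm high. Origin: centre of its underside, z up, -x the front, towards the robot. In its top are two ridged thumbwheels, the tens on the left (y = +50 mm) the units in the middle (y = 0), on the right the green start button (y = -55 mm). Red index posts, 12 mm high, stand between and beside the wheels.
- tens_axis (a point): centre of the tens wheel; its axis runs along the console's y, 56 mm above the table; frame as the console's. White drum, radius 37 mm, 36 mm wide, with ten blue cross ridges 6 mm thick, 36 degrees apart, reaching to radius 50 mm. At a click the two top ridges stand 18 degrees either side of the top: x = -15 and +15 mm, 47 mm above the axis.
- units_axis (a point): centre of the units wheel, made just like the tens wheel, 50 mm to its right; there are 14 mm between the two wheels. Frame as the console's.
- tens (a joint): angle of the tens wheel (rad). Its ten faces bear 0 to 9 black dots; the one on top is the digit = angle / 0.628; it clicks every 0.628 rad. Pushing a top ridge to the console's +x (away from the robot) rolls the digit up, to -x down. It takes about 3 N at a ridge; past halfway it springs on by itself to the next click unless a ridge is blocked. Starts at 0 to 2; stops past 0 and 9.
- units (a joint): angle of the units wheel (rad): digit = angle / 0.628, works just like the tens wheel. Starts at 0 to 2.
- start (a joint): travel of the green start button (m), 0 out, 0.006 fully pressed; springs back; takes about 5 N.
- start_top (a point): centre of the top face of the green start button (28 mm across) in its black collar, 102 mm above the table, pressed straight down.
- tile1: red marbled cast tile, 52 by 52 by 10 mm, 50 g, lying flat with its marbled face up. Origin: centre of its underside, x and y along its sides, z up. May be absent.
- tile2: green marbled cast tile, 52 by 52 by 10 mm, 50 g, lying flat with its marbled face up. Origin: centre of its underside, x and y along its sides, z up. May be absent.
- tile3: blue marbled cast tile, 52 by 52 by 10 mm, 50 g, lying flat with its marbled face up. Origin: centre of its underside, x and y along its sides, z up. May be absent.
- tile4: orange marbled cast tile, 52 by 52 by 10 mm, 50 g, lying flat with its marbled face up. Origin: centre of its underside, x and y along its sides, z up. May be absent.
- cup_white: bystander, not needed: clear plastic cup with a white casting mix set in its foot; 70 mm high; origin: centre of its underside
- cup_red: bystander, not needed: clear plastic cup with red mix set in its foot; 70 mm high; origin: centre of its underside
- pigment_jar: bystander, not needed: round jar with a black lid, 56 mm across; 75 mm high; origin: centre of its underside
- stick_pot: bystander, not needed: clear pot of wooden stir sticks, 72 mm across, sticks up to 150 mm high; 90 mm high; origin: centre of its underside
- gift_box: bystander, not needed: wooden box 85 mm square with a red marbled tile glued on as its lid; 55 mm high; origin: centre of its underside
- hex_blank: bystander, not needed: flat hexagonal steel blank, 40 mm across; 6 mm high; origin: centre of its underside
Not all that is in view belongs to the job. What is meant by the tile2 is not black or yellow, and is the larger of those in its own colour.

How it is judged:
On the way, in this order (a step that is already met when the one before it is completed fails the run):
1. every tile present is home under the lamp and the timer shows 75 (x of tile1 in the frame of lamp between 0.026 and 0.045 m and z of each of tile1, tile2, tile3, tile4 in the frame of lamp below 0.009 m and y of tile1 in the frame of lamp between -0.135 and 0.135 m and angle between each of tile1, tile2, tile3, tile4's own z axis and vertical below 0.1 rad and x of tile2 in the frame of lamp between 0.026 and 0.045 m and y of tile2 in the frame of lamp between -0.135 and 0.135 m and x of tile3 in the frame of lamp between 0.026 and 0.045 m and y of tile3 in the frame of lamp between -0.135 and 0.135 m and x of tile4 in the frame of lamp between 0.026 and 0.045 m and y of tile4 in the frame of lamp between -0.135 and 0.135 m and value of joint tens between 4.2481 and 4.5481 rad and value of joint units between 2.9915 and 3.2915 rad), for 0.2 s.
2. the start button is pressed right down with the tiles home and the timer at 75 (all of step 1 and value of joint start above 0.0045 m), for 0.1 s.
At the end, for the whole second after the job is handed in: Every tile present lies flat, face up, in a lane with its far edge within 8 mm of the rear stop (its centre beyond x = +26 mm of the lamp), at rest; the tens wheel is within 0.15 rad of the click of 7 (4.40 rad), the units wheel of that of 5 (3.14 rad); the start button is out again (all of step 1 and value of joint start below 0.0015 m and linear speed of each of tile1, tile2, tile3, tile4 below 0.02 m/s and velocity of joint tens between -0.1 and 0.1 rad/s and velocity of joint units between -0.1 and 0.1 rad/s); the robot touches nothing.
It fails at once if a bystander is moved more than 30 mm (distance of any of cup_white, cup_red, pigment_jar, stick_pot, gift_box, hex_blank from where it was at the start of the episode above 0.03 m).
It fails at once if a bystander is knocked over (angle between any of cup_white, cup_red, pigment_jar, stick_pot, gift_box, hex_blank's own z axis and vertical above 0.5 rad).
Of tile1, tile2, tile3, tile4 only 2 to 4 are there at a start; the rules pass over those that are not, and their reading is None.
At some moment in a run one of tile1, tile2, tile3, tile4 may be knocked a few centimetres aside while the robot is not near it.
Once in a run the grip may slacken for a moment while it holds something.
It also fails if it takes over 210 s, if anything falls off the work surface, if the arm or the gripper's body presses on something with over 40 N, if the wrist force passes 120 N, or if a joint passes its speed limit or range.

## Working session

There is one attempt and no reset: what is moved stays moved. The work goes in short steps, Python scripts to look and compute and a tool call to move; the robot and the scene stay as the last step left them, time stands still between calls to the robot, and variables do not carry over. Pictures are saved under pics/ and viewed, about 12 in all and at most 16, crops included, and the job is handed in when it is done.

Besides the shell and the picture viewer there is one more tool, called after "Call:" as a command line: name --pt "numbers of a row" for each row, then --argument value for the rest. arm_command: Moves the arm, as the interface text tells. Its arguments: {"type":"object","properties":{"increments":{"type":"array","items":{"type":"array","items":{"type":"number"}}},"force":{"type":"number"}},"required":["increments"]}

```bash
mkdir -p pics; ls; cat > h.py <<'E'
import numpy as np,cv2
from station import readout,vision,bot,models
def snap(c,n,crop=None,s=1):
    im=vision.read_camera(c)
    cv2.imwrite('pics/raw_'+n+'.png',im[:,:,::-1])
    if crop: a,b,c2,d=crop; im=im[b:d,a:c2]
    if s!=1: im=cv2.resize(im,None,fx=s,fy=s,interpolation=cv2.INTER_CUBIC)
    cv2.imwrite('pics/'+n+'.png',im[:,:,::-1]); return im
def proj(c,X,P=None):
    P=P or vision.camera_params(c); p=np.array(P['R'])@np.array(X,float)+np.array(P['t'])
    x,y=p[0]/p[2],p[1]/p[2]; k=1+P['k1']*(x*x+y*y)
    return np.array([P['fx']*x*k+P['cx'],P['fy']*y*k+P['cy']])
def back(c,uv,z,P=None):
    P=P or vision.camera_params(c); xd=(uv[0]-P['cx'])/P['fx']; yd=(uv[1]-P['cy'])/P['fy']
    x,y=xd,yd
    for _ in range(30):
        k=1+P['k1']*(x*x+y*y); x,y=xd/k,yd/k
    R=np.array(P['R']); d=R.T@np.array([x,y,1]); o=-R.T@np.array(P['t'])
    return o+d*(z-o[2])/d[2]
E
python3 - <<'E'
from h import *
a=snap('scene','s1'); b=snap('side','d1')
for c in ('scene','side'):
    for q in ['tile1','tile2','tile3','tile4','lamp','lane1','lane4','console','tens_axis','start_top','bar_edge','gift_box','hex_blank','cup_white','cup_red','pigment_jar','stick_pot']:
        r=models.place_of(c,q); print(c,q,[(np.round(x['xyz'],3).tolist(),round(x['conf'],2)) for x in r[:3]])
for c in ('scene','side','wrist'):
    P=vision.camera_params(c); print(c,-np.array(P['R']).T@np.array(P['t']),P['fx'])
print(readout.state())
E
```

```text
pics
scene tile1 [([0.421, -0.058, 0.001], 0.83), ([0.476, -0.303, 0.001], 0.68), ([0.449, -0.207, -0.002], 0.57)]
scene tile2 [([0.421, -0.058, 0.001], 0.83), ([0.476, -0.303, 0.001], 0.68), ([0.449, -0.207, -0.002], 0.57)]
scene tile3 [([0.421, -0.058, 0.001], 0.83), ([0.476, -0.303, 0.001], 0.68), ([0.449, -0.207, -0.002], 0.57)]
scene tile4 [([0.421, -0.058, 0.001], 0.83), ([0.476, -0.303, 0.001], 0.68), ([0.449, -0.207, -0.002], 0.57)]
scene lamp [([0.619, -0.114, 0.001], 0.72)]
scene lane1 [([0.645, -0.075, 0.005], 0.9), ([0.66, -0.211, 0.008], 0.88), ([0.656, -0.146, 0.004], 0.86)]
scene lane4 [([0.645, -0.075, 0.005], 0.9), ([0.66, -0.211, 0.008], 0.88), ([0.656, -0.146, 0.004], 0.86)]
scene console [([0.574, 0.294, 0.004], 0.81), ([0.704, 0.112, 0.001], 0.24)]
scene tens_axis [([0.581, 0.344, 0.057], 0.83), ([0.654, -0.144, 0.008], 0.74)]
scene start_top [([0.572, 0.232, 0.102], 0.49)]
scene bar_edge [([0.336, 0.217, 0.005], 0.72), ([0.631, -0.112, 0.04], 0.61)]
scene gift_box [([0.638, -0.395, -0.002], 0.73)]
scene hex_blank [([0.447, -0.205, 0.002], 0.63), ([0.699, 0.108, 
[... 1802 characters left out ...]
144,
        1.20692931, -0.05072589]), 'joint_vel': array([-0.00063206,  0.00052965, -0.00052047, -0.00011061,  0.00045697,
        0.00132609,  0.00160387]), 'tau': array([-5.64556321e-04, -4.75007486e+01,  1.36276022e+00, -2.54512167e+01,
        1.17260651e-02,  8.91638974e-04, -4.85799433e-06]), 'eef_pos': array([ 0.22217959, -0.61088538,  0.23136966]), 'tcp_rot': array([[ 9.39774240e-01,  3.41795810e-01,  4.35949983e-05],
       [ 3.41795813e-01, -9.39774233e-01, -1.19755054e-04],
       [ 3.76803366e-08,  1.27443303e-04, -9.99999992e-01]]), 'ft_force': array([0.17725138, 0.0862612 , 0.2543913 ]), 'torque': array([ 0.03078187, -0.00638881, -0.03382498]), 'opening': 0.08537485992693421}
```

View pics/s1.png

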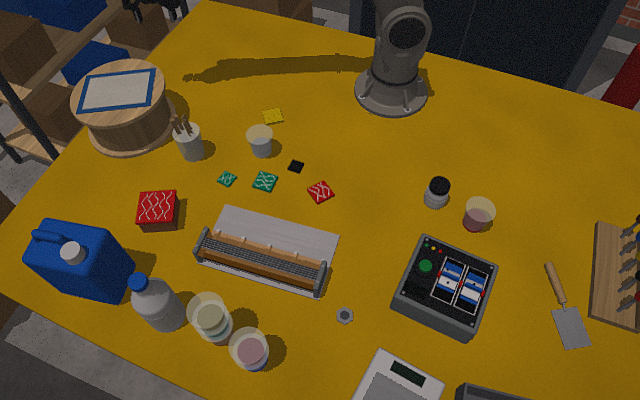

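View pics/d1.png

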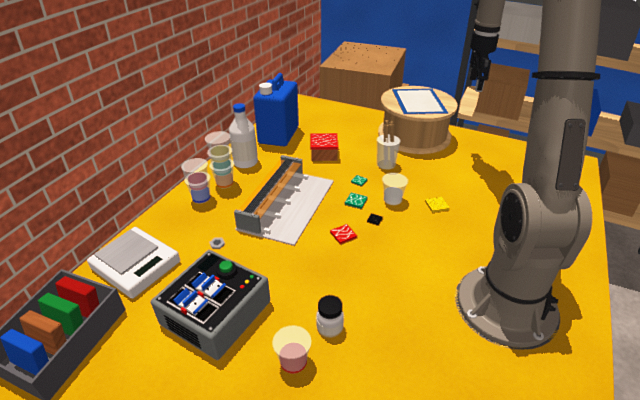

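The scene view shows a red tile (320,191), a large green tile (265,181), a small green one (227,178), and yellow (272,116) and black (296,166) look-alikes. The red lid on the gift box is at (157,207). Next I'll measure the tile poses by segmentation.

```bash
cat >> h.py <<'E'
def tilepose(c,im,uv,z=0.010,win=40,P=None,hs=None):
    """segment saturated blob of given hue range near uv; returns min-area rect in world on plane z"""
    hsv=cv2.cvtColor(im,cv2.COLOR_RGB2HSV); h,s,v=[hsv[...,i].astype(int) for i in range(3)]
    m=((((h<hs[1])|(h>180-hs[1])) if hs[0]==0 else ((h>hs[0])&(h<hs[1])))&(s>110)&(v>30)).astype(np.uint8)
    w=np.zeros_like(m); u0,v0=int(uv[0]),int(uv[1]); w[max(0,v0-win):v0+win,max(0,u0-win):u0+win]=1
    m=cv2.morphologyEx(m*w,cv2.MORPH_CLOSE,np.ones((5,5)))
    cs,_=cv2.findContours(m,cv2.RETR_EXTERNAL,cv2.CHAIN_APPROX_NONE); k=max(cs,key=cv2.contourArea)
    pts=np.array([back(c,p[0],z,P)[:2] for p in k],np.float32)
    (cx,cy),(a,b),ang=cv2.minAreaRect(pts*1000)
    return np.round([cx/1000,cy/1000],4),np.round([a,b],1),round((ang+45)%90-45,1)
RED=(0,8);GRN=(60,95)
E
python3 - <<'E'
from h import *
for c,n,pts in (('scene','s1',dict(r=(320,191),g=(265,181),y=(272,116),g2=(227,178),k=(296,166))),('side','d1',dict(r=(344,233),g=(356,201),y=(437,205),g2=(359,181),k=(375,219)))):
    im=cv2.imread(f'pics/raw_{n}.png')[:,:,::-1].copy()
    for q,uv in pts.items():
        print(c,q,im[uv[1]-2:uv[1]+3,uv[0]-2:uv[0]+3].reshape(-1,3).mean(0).round(), back(c,uv,.01).round(3))
        if q in 'rgg2': print(tilepose(c,im,uv,hs=RED if q=='r' else GRN,win=18))
E
```

```text
scene r [145.  52.  47.] [ 0.423 -0.061  0.01 ]
(array([ 0.4254, -0.0584]), array([53.7, 51.9]), -36.7)
scene g [ 69. 114.  93.] [ 0.447 -0.204  0.01 ]
(array([ 0.4478, -0.2048]), array([53.2, 52.3]), 1.4)
scene y [157. 128.  10.] [ 0.233 -0.286  0.01 ]
scene g2 [ 55. 110.  89.] [ 0.476 -0.301  0.01 ]
(array([ 0.4781, -0.3019]), array([38.9, 37.9]), -10.5)
scene k [20. 20. 21.] [ 0.373 -0.149  0.01 ]
side r [239.  83.  71.] [ 0.421 -0.055  0.01 ]
(array([ 0.4221, -0.0524]), array([53.7, 56.2]), -35.7)
side g [ 68. 177. 126.] [ 0.443 -0.194  0.01 ]
(array([ 0.4456, -0.1975]), array([51.4, 57. ]), 1.9)
side y [247. 221.   9.] [ 0.229 -0.274  0.01 ]
side g2 [ 74. 180. 133.] [ 0.471 -0.289  0.01 ]
(array([ 0.4731, -0.2935]), array([40.9, 36. ]), -8.1)
side k [25. 23. 24.] [ 0.367 -0.142  0.01 ]
```

Both tiles check out at about 52 mm; the small green one is 38 mm and the yellow one is a look-alike. I'll move the wrist camera over the work area.

Call:
arm_command --pt "0.014 0.033 0.02 -0.05 -1" --pt "0.028 0.066 0.035 -0.1 -1" --pt "0.042 0.1 0.05 -0.15 -1" --pt "0.056 0.135 0.06 -0.2 -1" --pt "0.07 0.17 0.069 -0.25 -1" --pt "0.085 0.205 0.069 -0.3 -1" --pt "0.1 0.24 0.069 -0.349 -1" --pt "0.115 0.275 0.069 -0.349 -1" --pt "0.13 0.31 0.069 -0.349 -1" --pt "0.145 0.345 0.069 -0.349 -1"

```text
time_s: 2.63
eef_pos: [0.3676, -0.2641, 0.3007]
tcp_rot: [[1.0, -0.0, 0.001], [-0.0, -1.0, -0.001], [0.001, 0.001, -1.0]]
ft_force: [0.6, -0.2, -0.5]
opening: 0.0855
```

Call:
arm_command --pt "0.013 0.034 0 0 -1" --pt "0.026 0.068 0 0 -1" --pt "0.04 0.102 0 0 -1" --pt "0.053 0.136 0 0 -1" --pt "0.053 0.136 0 0 -1" --pt "0.053 0.136 0 0 -1" --pt "0.053 0.136 0 0 -1"

```text
time_s: 3.22
eef_pos: [0.4199, -0.1306, 0.3004]
tcp_rot: [[1.0, -0.0, -0.0], [-0.0, -1.0, -0.001], [-0.0, 0.001, -1.0]]
ft_force: [-0.3, -0.0, -0.3]
opening: 0.0852
```

```bash
python3 - <<'E'
from h import *
P=vision.camera_params('wrist'); im=snap('wrist','w1')
s=readout.state();print(s['time_s'],s['eef_pos'],np.degrees(np.arctan2(s['tcp_rot'][1,0],s['tcp_rot'][0,0])))
for uvw,hs in (((.4245,-.056,.01),RED),((.447,-.202,.01),GRN)):
    uv=proj('wrist',uvw,P); print(uv, tilepose('wrist',im,uv,P=P,hs=hs))
for q in ['tile1','lane1','lane2','lane3','lamp','bar_edge']:
    r=models.place_of('wrist',q); print(q,[(np.round(x['xyz'],3).tolist(),round(x['conf'],2)) for x in r[:5]])
E
```

```text
3.2667 [ 0.4196761  -0.13119033  0.30031582] -0.12603293304088856
[264.0589058  154.25755357] (array([ 0.4234, -0.058 ]), array([50.4, 51.6]), -36.5)
[370.01815986 137.82628151] (array([ 0.446 , -0.2039]), array([50.3, 50.2]), 2.1)
tile1 [([0.369, -0.151, -0.002], 0.95), ([0.473, -0.303, 0.001], 0.86), ([0.228, -0.282, -0.002], 0.82), ([0.424, -0.059, -0.003], 0.78), ([0.441, -0.2, -0.001], 0.69)]
lane1 [([0.334, 0.215, 0.002], 0.44)]
lane2 [([0.334, 0.215, 0.002], 0.44)]
lane3 [([0.334, 0.215, 0.002], 0.44)]
lamp [([0.353, -0.26, -0.008], 0.43)]
bar_edge [([0.333, 0.214, 0.004], 0.41)]
```

View pics/w1.png

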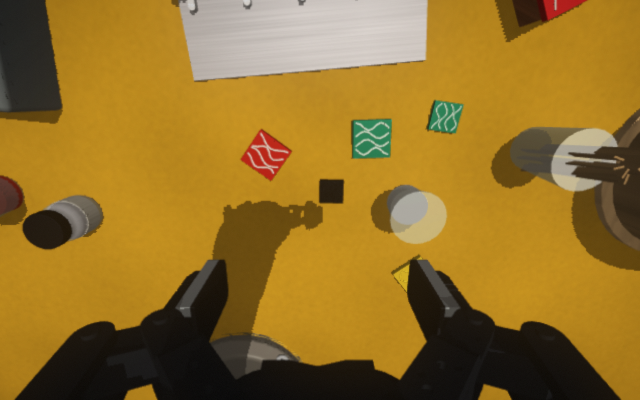

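The wrist view shows the red tile (266,155), the large green tile (371,139), the apron's front corners (193,81) and (427,61), and only the black, small green and yellow look-alikes besides. I'll get the lamp pose from the corners and then grasp green.

```bash
python3 - <<'E'
from h import *
P=vision.camera_params('wrist')
im=cv2.imread('pics/raw_w1.png'); hsv=cv2.cvtColor(im,cv2.COLOR_BGR2HSV); m=((hsv[...,1]<70)&(hsv[...,2]>110)).astype(np.uint8)
m[:,:170]=0;m[:,440:]=0;m[95:]=0
pts=[]
for u in range(205,420,3):
    v=np.where(m[:,u])[0].max()
    pts.append(back('wrist',(u,v+.5),.005,P)[:2])
pts=np.array(pts); k=np.polyfit(pts[:,1],pts[:,0],1); print('front edge yaw',-np.degrees(np.arctan(k[0])),'resid',np.abs(np.polyval(k,pts[:,1])-pts[:,0]).max())
a=back('wrist',(193,81),.005,P);b=back('wrist',(427,61),.005,P);print(a,b,np.linalg.norm(a-b))
yaw=-np.arctan(k[0]); ex=np.array([np.cos(yaw),np.sin(yaw)])
ym=(a[1]+b[1])/2; f=np.array([np.polyval(k,ym),ym]); print('lamp origin',f+.085*ex,yaw)
# scene-camera check
yv=np.array([-ex[1],ex[0]])
for lx,ly in ((-85,150),(-85,-150),(-9,0),(60,0)):
    X=np.r_[f+.085*ex+ex*lx/1e3+yv*ly/1e3,.005]; print(lx,ly,X.round(4),proj('scene',X).round(1),proj('side',X).round(1))
E
```

```text
front edge yaw 4.571001873954465 resid 0.0009020592981126008
[0.51967445 0.03231757 0.005     ] [ 0.54310658 -0.2703177   0.005     ] 0.3035410524793956
lamp origin [ 0.61719544 -0.11222604] 0.07977903281533626
-85 150 [0.5205 0.0305 0.005 ] [340.1 235.1] [294.5 243.8]
-85 -150 [ 0.5444 -0.2685  0.005 ] [225.6 203.6] [333.9 179.9]
-9 0 [ 0.6082 -0.1129  0.005 ] [270.3 245.4] [291. 203.]
60 0 [ 0.677  -0.1074  0.005 ] [259.7 271. ] [269.1 197.8]
```

Call:
arm_command --pt "0.007 -0.018 -0.04 0.035 -1" --pt "0.014 -0.036 -0.08 0.035 -1" --pt "0.02 -0.055 -0.12 0.035 -1" --pt "0.027 -0.073 -0.16 0.035 -1" --pt "0.027 -0.073 -0.2 0.035 -1" --pt "0.027 -0.073 -0.24 0.035 -1" --pt "0.027 -0.073 -0.24 0.035 -1" --pt "0.027 -0.073 -0.24 0.035 -1"

```text
time_s: 4.23
eef_pos: [0.4447, -0.2021, 0.058]
tcp_rot: [[0.999, 0.035, -0.006], [0.035, -0.999, 0.003], [-0.006, -0.003, -1.0]]
ft_force: [1.1, -0.5, -0.2]
opening: 0.0857
```

Call:
arm_command --pt "0 0 -0.03 0 -1" --pt "0 0 -0.059 0 -1" --pt "0 0 -0.059 0 -1" --pt "0 0 -0.059 0 0.6" --pt "0 0 -0.059 0 0.6" --pt "0 0 -0.059 0 0.6" --pt "0 0 -0.059 0 0.6" --pt "0 0 -0.059 0 0.6" --pt "0 0 -0.059 0 0.6" --force 50

```text
time_s: 4.98
eef_pos: [0.4495, -0.2038, 0.0046]
tcp_rot: [[0.999, 0.035, 0.005], [0.035, -0.999, -0.002], [0.004, 0.003, -1.0]]
ft_force: [-1.8, 0.7, 9.7]
opening: 0.049
```

Call:
arm_command --pt "0 0 0.003 0 0.6" --pt "0 0 0.003 0 0.6" --pt "0 0 0.003 0 0.6"

```text
time_s: 5.23
eef_pos: [0.4479, -0.2032, 0.0054]
tcp_rot: [[0.999, 0.035, 0.002], [0.035, -0.999, -0.001], [0.002, 0.001, -1.0]]
ft_force: [-0.4, 0.3, -0.5]
opening: 0.0489
```

Grasped at about 49 mm. I'll lift and carry green to the mouth of lane 2.

Call:
arm_command --pt "0 0 0.025 0 0.6" --pt "0 0 0.05 0 0.6" --pt "0.03 0.011 0.05 0.02 0.6" --pt "0.06 0.023 0.05 0.047 0.6" --pt "0.09 0.034 0.05 0.047 0.6" --pt "0.12 0.046 0.05 0.047 0.6" --pt "0.147 0.056 0.05 0.047 0.6" --pt "0.147 0.056 0.03 0.047 0.6" --pt "0.147 0.056 0.02 0.047 0.6" --pt "0.147 0.056 0.02 0.047 0.6"

```text
time_s: 6.07
eef_pos: [0.5911, -0.1466, 0.0214]
tcp_rot: [[0.997, 0.082, -0.007], [0.082, -0.997, 0.001], [-0.007, -0.001, -1.0]]
ft_force: [-1.1, -0.8, -0.9]
opening: 0.0495
```

```bash
python3 - <<'E'
from h import *
a=snap('scene','s2',(180,130,380,300),4); b=snap('side','d2',(220,130,400,260),3)
cv2.imwrite('pics/c2.png',np.vstack([cv2.resize(a,(700,400))[:,:,::-1][:, :],np.zeros((5,700,3),np.uint8)]))
s=readout.state();print(s['time_s'],s['eef_pos'],s['opening'],s['ft_force'])
E
```

```text
6.1667 [ 0.59243011 -0.14767497  0.02363577] 0.04931623879954037 [ 0.20613213 -0.45405072 -0.75913133]
```

View pics/s2.png

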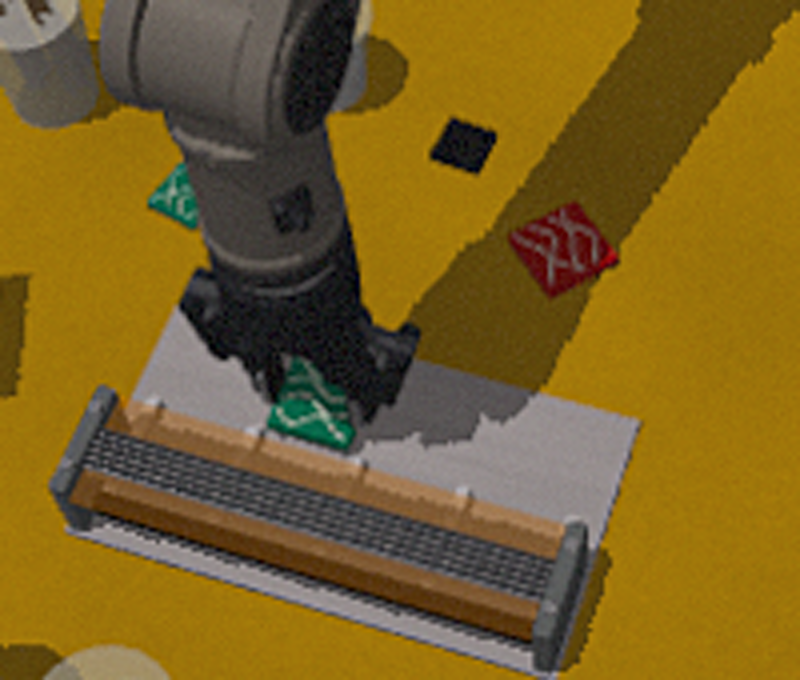

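```bash
cat >> h.py <<'E'
LO=np.array([.6175,-.1122]);LY=.08
def lamp(x,y,z): c,s=np.cos(LY),np.sin(LY); return np.array([LO[0]+c*x-s*y,LO[1]+s*x+c*y,z])
def tolamp(X): c,s=np.cos(LY),np.sin(LY); d=np.array(X[:2])-LO; return np.array([c*d[0]+s*d[1],-s*d[0]+c*d[1]])
E
python3 - <<'E'
from h import *
im=cv2.imread('pics/raw_s2.png')[:,:,::-1].copy()
f=lambda X:((proj('scene',X)-[180,130])*4).round()
for y in (-132,-66,0,66,132): print('nose',y,f(lamp(-.009,y/1e3,.015)))
for x in (-52,0):
  for y in (-59,-7): print('tile',x,y,f(lamp(x/1e3,y/1e3,.028)))
E
```

```text
nose -132 [156. 395.]
nose -66 [256. 424.]
nose 0 [360. 454.]
nose 66 [466. 485.]
nose 132 [574. 516.]
tile -52 -59 [291. 357.]
tile -52 -7 [372. 379.]
tile 0 -59 [258. 430.]
tile 0 -7 [341. 454.]
```

```bash
python3 - <<'E'
from h import *
im=cv2.imread('pics/raw_s2.png')
a=cv2.resize(im[212:248,235:280],None,fx=12,fy=12,interpolation=cv2.INTER_CUBIC)
f=lambda X:tuple(((proj('scene',X)-[235,212])*12+6).astype(int).tolist())
for z,col in ((.028,(255,0,255)),(.018,(255,0,0))):
    q=[f(lamp(x,y,z)) for x,y in ((-.052,-.059),(-.052,-.007),(0,-.007),(0,-.059))]
    cv2.polylines(a,[np.array(q)],True,col,1)
cv2.imwrite('pics/c3.png',cv2.convertScaleAbs(a,alpha=1.6))
E
```

```text
(no output)
```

View pics/c3.png

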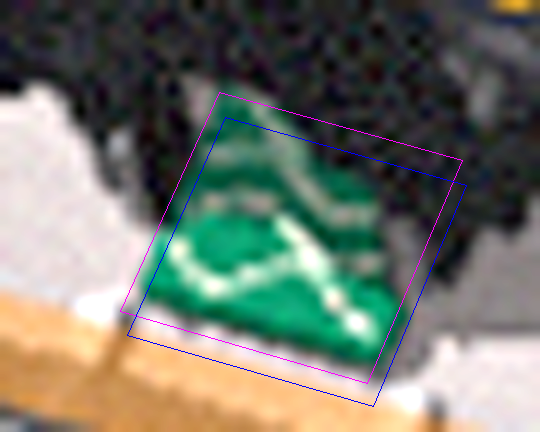

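The tile is well aligned, sitting about 2 mm to +y. I'll nudge it −1.5 mm, lower it and release.

Call:
arm_command --pt "0 -0.0015 -0.006 0 0.6" --pt "0 -0.0015 -0.013 0 0.6" --pt "0 -0.0015 -0.013 0 0.6" --pt "0 -0.0015 -0.013 0 -0.1" --pt "0 -0.0015 -0.013 0 -0.5" --pt "0 -0.0015 -0.013 0 -0.5" --pt "0 -0.0015 0.03 0 -0.5" --pt "-0.03 -0.0035 0.05 0 -0.5" --pt "-0.065 -0.0065 0.05 0 0.7" --pt "-0.065 -0.0065 0.05 0 0.7"

```text
time_s: 7.0
eef_pos: [0.5222, -0.1548, 0.0746]
tcp_rot: [[0.997, 0.079, -0.007], [0.079, -0.997, -0.002], [-0.007, 0.001, -1.0]]
ft_force: [-2.0, -0.6, -0.6]
opening: 0.0409
```

```bash
python3 - <<'E'
from h import *
P=vision.camera_params('wrist'); im=snap('wrist','w2')
s=readout.state();print(s['time_s'],s['eef_pos'],s['opening'])
uv=proj('wrist',lamp(-.028,-.033,.015),P); print(uv)
t=tilepose('wrist',im,uv,z=.015,P=P,hs=GRN,win=120);print(t,tolamp(t[0]))
for y in (-66,0,66): print(y,proj('wrist',lamp(-.009,y/1e3,.015),P).round())
E
```

```text
7.05 [ 0.52537836 -0.15437821  0.07462936] 0.03329996522870916
[315.27305764 112.49088356]
(array([ 0.59  , -0.1482]), array([51.1, 51.3]), 4.6) [-0.03028898 -0.03368721]
-66 [370.  80.]
0 [260.  80.]
66 [150.  79.]
```

View pics/w2.png

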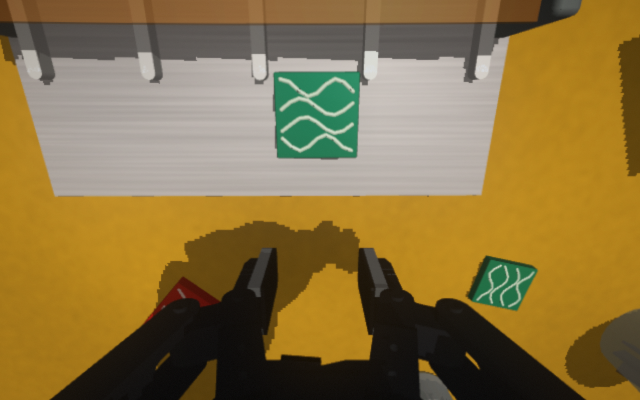

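Green sits centred between the noses at (260,80) and (371,80). I'll lower the partly closed fingers behind it and push.

Call:
arm_command --pt "0 0 -0.03 0 0.7" --pt "0 0 -0.063 0 0.7" --pt "0 0 -0.063 0 0.7" --pt "0.015 0.002 -0.063 0 0.7" --pt "0.03 0.003 -0.063 0 0.7" --pt "0.042 0.004 -0.063 0 0.7" --pt "0.054 0.005 -0.063 0 0.7" --pt "0.065 0.006 -0.063 0 0.7" --pt "0.075 0.007 -0.063 0 0.7" --pt "0.083 0.0075 -0.063 0 0.7"

```text
time_s: 7.88
eef_pos: [0.6136, -0.1456, 0.0124]
tcp_rot: [[0.997, 0.082, 0.001], [0.082, -0.997, -0.0], [0.001, 0.0, -1.0]]
ft_force: [-3.0, -0.4, 3.5]
opening: 0.0131
```

Call:
arm_command --pt "0.003 0 0 0 0.7" --pt "0.005 0 0 0 0.7" --pt "0.005 0 0 0 0.7"

```text
time_s: 8.13
eef_pos: [0.6173, -0.1459, 0.0114]
tcp_rot: [[0.997, 0.082, 0.0], [0.082, -0.997, -0.0], [0.0, 0.0, -1.0]]
ft_force: [-1.0, 0.2, -0.2]
opening: 0.013
```

Call:
arm_command --pt "0.002 0 0 0 0.7" --pt "0.003 0 0 0 0.7" --pt "0.003 0 0 0 0.7"

```text
time_s: 8.38
eef_pos: [0.6177, -0.146, 0.011]
tcp_rot: [[0.997, 0.081, -0.005], [0.081, -0.997, -0.0], [-0.005, -0.0, -1.0]]
ft_force: [-5.7, 0.1, 4.4]
opening: 0.0128
```

```bash
python3 - <<'E'
from h import *
P=vision.camera_params('wrist'); im=vision.read_camera('wrist'); cv2.imwrite('pics/raw_w3.png',im[:,:,::-1])
s=readout.state();print(s['eef_pos'],tolamp(s['eef_pos']),s['ft_force'])
a=snap('scene','s3',(210,190,310,280),6)
for x,y in ((.008,-.059),(.008,-.007)): print(((proj('scene',lamp(x,y,.015))-[210,190])*6).round())
E
```

```text
[ 0.61765247 -0.1460611   0.01099953] [-0.00255402 -0.03376498] [-5.71622694  0.59579359  3.65448652]
[204. 318.]
[327. 353.]
```

View pics/s3.png

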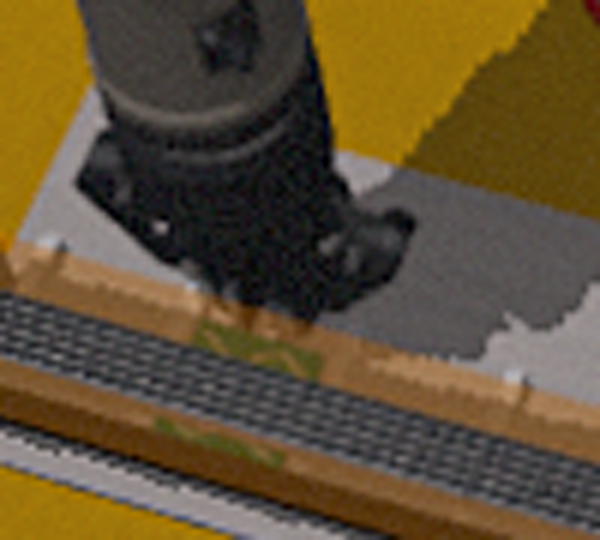

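Force contact at finger front x ≈ +8 mm means green is home. I'll back off and re-measure red before grasping it.

Call:
arm_command --pt "-0.03 -0.002 0 0 0.7" --pt "-0.06 -0.003 0.02 0 0" --pt "-0.08 0.01 0.055 -0.1 -1" --pt "-0.105 0.03 0.08 -0.2 -1" --pt "-0.13 0.05 0.105 -0.3 -1" --pt "-0.155 0.07 0.13 -0.4 -1" --pt "-0.18 0.088 0.155 -0.5 -1" --pt "-0.2 0.088 0.18 -0.6 -1" --pt "-0.21 0.088 0.189 -0.7 -1" --pt "-0.21 0.088 0.189 -0.719 -1"

```text
time_s: 9.32
eef_pos: [0.4102, -0.058, 0.2029]
tcp_rot: [[0.802, -0.597, 0.006], [-0.597, -0.802, -0.002], [0.006, -0.002, -1.0]]
ft_force: [0.9, 0.2, 0.6]
opening: 0.0848
```

```bash
python3 - <<'E'
from h import *
P=vision.camera_params('wrist'); im=snap('wrist','w4')
s=readout.state();print(s['time_s'],s['eef_pos'],np.degrees(np.arctan2(s['tcp_rot'][1,0],s['tcp_rot'][0,0])))
uv=proj('wrist',(.424,-.057,.01),P); print(uv); print(tilepose('wrist',im,uv,P=P,hs=RED,win=70))
im=vision.read_camera('scene'); print(tilepose('scene',im,(320,191),hs=RED,win=22))
im=vision.read_camera('side'); print(tilepose('side',im,(344,233),hs=RED,win=22))
E
```

```text
9.3667 [ 0.41074452 -0.05806614  0.20155202] -36.525072738307514
[309.76585518 165.01649141]
(array([ 0.4237, -0.0583]), array([50.8, 50.9]), -36.4)
(array([ 0.4254, -0.0584]), array([53.7, 51.9]), -36.7)
(array([ 0.4222, -0.0522]), array([54. , 56.2]), -35.7)
```

Call:
arm_command --pt "0.014 0 -0.04 0 -1" --pt "0.014 0 -0.08 0 -1" --pt "0.014 0 -0.12 0 -1" --pt "0.014 0 -0.155 0 -1" --pt "0.014 0 -0.185 0 -1" --pt "0.014 0 -0.196 0 -1" --pt "0.014 0 -0.196 0 -1" --pt "0.014 0 -0.196 0 0.6" --pt "0.014 0 -0.196 0 0.6" --pt "0.014 0 -0.196 0 0.6"

```text
time_s: 10.3
eef_pos: [0.4254, -0.058, 0.0052]
tcp_rot: [[0.804, -0.595, 0.002], [-0.595, -0.804, -0.0], [0.002, -0.001, -1.0]]
ft_force: [0.5, -0.1, 3.1]
opening: 0.052
```

Call:
arm_command --pt "0 0 0 0 0.6" --pt "0 0 0 0 0.6" --pt "0 0 0 0 0.6" --pt "0 0 0 0 0.6"

```text
time_s: 10.63
eef_pos: [0.4254, -0.058, 0.0059]
tcp_rot: [[0.804, -0.595, 0.003], [-0.595, -0.804, -0.001], [0.003, -0.001, -1.0]]
ft_force: [-0.5, 0.4, 5.6]
opening: 0.0483
```

Call:
arm_command --pt "0 0 0.03 0 0.6" --pt "0.02 0 0.05 0.12 0.6" --pt "0.045 -0.005 0.05 0.24 0.6" --pt "0.07 -0.01 0.05 0.36 0.6" --pt "0.095 -0.015 0.05 0.48 0.6" --pt "0.12 -0.02 0.05 0.6 0.6" --pt "0.145 -0.0235 0.05 0.715 0.6" --pt "0.164 -0.0235 0.04 0.717 0.6" --pt "0.164 -0.0235 0.025 0.717 0.6" --pt "0.164 -0.0235 0.022 0.717 0.6"

```text
time_s: 11.47
eef_pos: [0.5882, -0.0815, 0.0253]
tcp_rot: [[0.997, 0.08, -0.001], [0.08, -0.997, 0.0], [-0.001, -0.0, -1.0]]
ft_force: [-1.3, -0.1, 0.0]
opening: 0.0482
```

```bash
python3 - <<'E'
from h import *
s=readout.state();print(s['time_s'],s['eef_pos'],tolamp(s['eef_pos']),s['opening'],np.arctan2(s['tcp_rot'][1,0],s['tcp_rot'][0,0]))
im=vision.read_camera('scene')[:,:,::-1]
a=cv2.resize(im[212:260,255:315],None,fx=10,fy=10,interpolation=cv2.INTER_CUBIC)
f=lambda X:tuple(((proj('scene',X)-[255,212])*10+5).astype(int).tolist())
for z,col in ((.030,(255,0,255)),):
    q=[f(lamp(x,y,z)) for x,y in ((-.053,.007),(-.053,.059),(-.001,.059),(-.001,.007))]
    cv2.polylines(a,[np.array(q)],True,col,1)
cv2.imwrite('pics/c5.png',cv2.convertScaleAbs(a,alpha=1.6))
E
```

```text
11.4667 [ 0.58821832 -0.08148463  0.02531578] [-0.02673342  0.03295717] 0.048190248510212155 0.0796782845597549
```

View pics/c5.png

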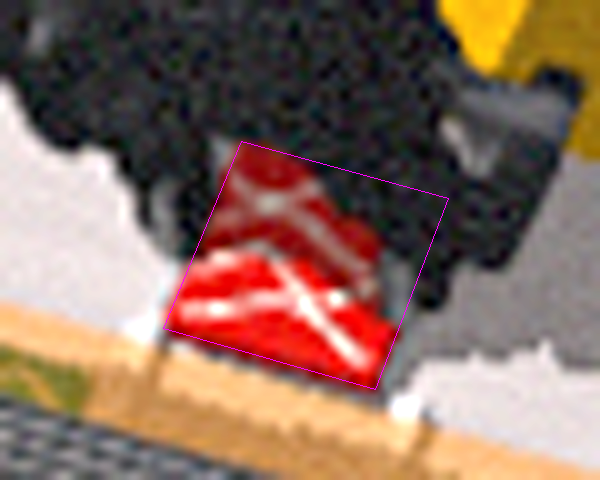

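Red is aligned between the noses of lane 3. Lowering, releasing and backing off.

Call:
arm_command --pt "0 -0.0007 -0.008 0 0.6" --pt "0 -0.0007 -0.015 0 0.6" --pt "0 -0.0007 -0.015 0 0.6" --pt "0 -0.0007 -0.015 0 -0.1" --pt "0 -0.0007 -0.015 0 -0.5" --pt "0 -0.0007 -0.015 0 -0.5" --pt "0 -0.0007 0.028 0 -0.5" --pt "-0.03 -0.003 0.048 0 -0.5" --pt "-0.06 -0.005 0.048 0 0.7" --pt "-0.06 -0.005 0.048 0 0.7"

```text
time_s: 12.35
eef_pos: [0.5225, -0.0874, 0.0748]
tcp_rot: [[0.997, 0.079, -0.005], [0.079, -0.997, -0.002], [-0.006, 0.002, -1.0]]
ft_force: [-1.2, -0.5, -0.9]
opening: 0.041
```

```bash
python3 - <<'E'
from h import *
P=vision.camera_params('wrist'); im=snap('wrist','w6')
s=readout.state();print(s['time_s'],s['eef_pos'],tolamp(s['eef_pos']),s['opening'])
uv=proj('wrist',lamp(-.028,.033,.015),P)
t=tilepose('wrist',im,uv,z=.015,P=P,hs=RED,win=90);print(t,tolamp(t[0]))
E
```

```text
12.4 [ 0.52509094 -0.08718757  0.07466766] [-0.09011464  0.03231727] 0.0336194480283718
(array([ 0.5859, -0.0815]), array([51.4, 51.8]), 4.6) [-0.02904555  0.03312712]
```

View pics/w6.png

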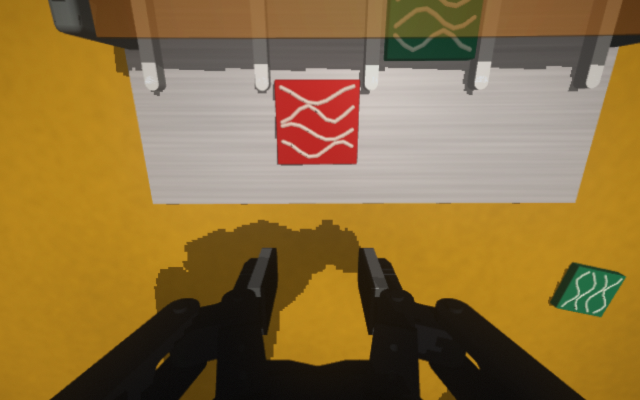

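Red is centred and the green near edge is under the bar at row 60. Pushing red home.

Call:
arm_command --pt "0 0 -0.03 0 0.7" --pt "0 0 -0.063 0 0.7" --pt "0 0 -0.063 0 0.7" --pt "0.015 0.001 -0.063 0 0.7" --pt "0.03 0.002 -0.063 0 0.7" --pt "0.042 0.003 -0.063 0 0.7" --pt "0.054 0.004 -0.063 0 0.7" --pt "0.064 0.005 -0.063 0 0.7" --pt "0.073 0.006 -0.063 0 0.7" --pt "0.079 0.0065 -0.063 0 0.7"

```text
time_s: 13.23
eef_pos: [0.6085, -0.0796, 0.012]
tcp_rot: [[0.997, 0.08, 0.001], [0.08, -0.997, 0.0], [0.001, -0.0, -1.0]]
ft_force: [-0.6, -0.3, 0.7]
opening: 0.0126
```

Call:
arm_command --pt "0.003 0 0 0 0.7" --pt "0.006 0.0005 0 0 0.7" --pt "0.008 0.0005 0 0 0.7" --pt "0.008 0.0005 0 0 0.7" --pt "0.008 0.0005 0 0 0.7"

```text
time_s: 13.65
eef_pos: [0.6122, -0.0797, 0.0109]
tcp_rot: [[0.997, 0.079, -0.006], [0.079, -0.997, -0.001], [-0.006, 0.0, -1.0]]
ft_force: [-5.9, 1.3, 4.1]
opening: 0.0128
```

Same contact signature, so red is home. Now to the console for a look.

Call:
arm_command --pt "-0.03 -0.002 0 0 0.7" --pt "-0.06 -0.003 0.02 0 0.7" --pt "-0.08 0.01 0.055 0 0.7" --pt "-0.1 0.03 0.09 0 0.7" --pt "-0.115 0.055 0.12 -0.03 0.7" --pt "-0.115 0.085 0.15 -0.06 0.7" --pt "-0.115 0.115 0.18 -0.09 0.7" --pt "-0.115 0.145 0.21 -0.12 1" --pt "-0.115 0.175 0.24 -0.15 1" --pt "-0.115 0.205 0.265 -0.18 1" --force 60

```text
time_s: 14.48
eef_pos: [0.5, 0.1233, 0.2758]
tcp_rot: [[0.995, -0.102, 0.002], [-0.102, -0.995, -0.001], [0.002, 0.0, -1.0]]
ft_force: [1.7, 0.3, -1.0]
opening: 0.0
```

Call:
arm_command --pt "0 0.04 0 0 1" --pt "0 0.08 0 0 1" --pt "0 0.12 0 0 1" --pt "0 0.16 0 0 1" --pt "0 0.16 0 0 1" --pt "0 0.16 0 0 1"

```text
time_s: 14.98
eef_pos: [0.4988, 0.2855, 0.2735]
tcp_rot: [[0.996, -0.094, -0.001], [-0.094, -0.996, 0.001], [-0.001, -0.001, -1.0]]
ft_force: [-0.3, -0.9, -1.0]
opening: -0.0002
```

```bash
python3 - <<'E'
from h import *
P=vision.camera_params('wrist'); im=snap('wrist','w7')
s=readout.state();print(s['time_s'],s['eef_pos'],s['opening'],np.arctan2(s['tcp_rot'][1,0],s['tcp_rot'][0,0]))
for q in ['console','tens_axis','units_axis','start_top']:
  for f in (models.place_of,models.search_frame):
    r=f('wrist',q); print(q,[(np.round(x['xyz'],4).tolist(),round(x['conf'],2)) for x in r[:3]])
E
```

```text
15.0333 [0.4997365  0.28286343 0.27328446] 0.00029658990971252166 -0.09809366741958431
console [([0.5741, 0.291, -0.0002], 0.92)]
console [([0.5832, 0.2916, 0.0809], 0.96)]
tens_axis [([0.5837, 0.3409, 0.059], 0.78)]
tens_axis [([0.5902, 0.2932, 0.0797], 0.93)]
units_axis [([0.5767, 0.2916, 0.0558], 0.75)]
units_axis [([0.5867, 0.2896, 0.0797], 0.56), ([0.5911, -0.0204, 0.0089], 0.26)]
start_top [([0.5719, 0.2365, 0.1004], 0.74)]
start_top [([0.567, 0.235, 0.1022], 0.93)]
```

View pics/w7.png

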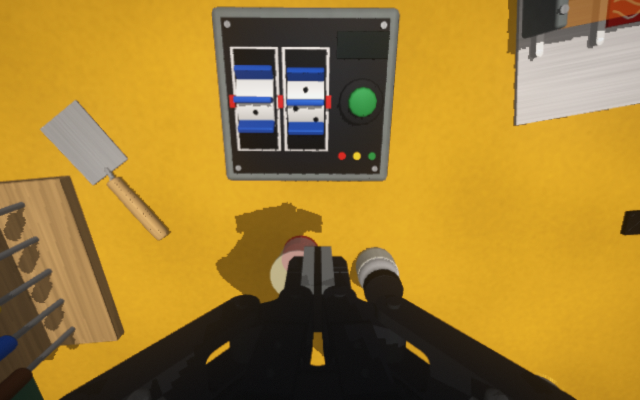

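The console view shows both wheels, the red posts at (232/281/330,101) and the green button at (362,102). Faces with 0 and 1 dots show on the tens, 1 and 2 on the units. I'll project the wheel model to see which is on top.

```bash
cat >> h.py <<'E'
CO=np.array([.5755,.2920]);CY=-.1
def con(x,y,z,co=None,cy=None): co=CO if co is None else co; cy=CY if cy is None else cy; c,s=np.cos(cy),np.sin(cy); return np.array([co[0]+c*x-s*y,co[1]+s*x+c*y,z])
def tocon(X): c,s=np.cos(CY),np.sin(CY); d=np.array(X[:2])-CO; return np.array([c*d[0]+s*d[1],-s*d[0]+c*d[1]])
E
python3 - <<'E'
from h import *
from scipy.optimize import least_squares
P=vision.camera_params('wrist'); print('cam',-np.array(P['R']).T@np.array(P['t']))
# box top corners (outer, z=.08) and index posts(z=.092), button
obs=[((215,10),(.085,.09,.08)),((398,10),(.085,-.09,.08)),((386,180),(-.085,-.09,.08)),((228,180),(-.085,.09,.08)),
 ((362,102),(0,-.055,.102))]
f=lambda p:np.concatenate([proj('wrist',con(*X,co=p[:2],cy=p[2]),P)-uv for uv,X in obs])
r=least_squares(f,[.575,.292,-.1]); print(r.x,r.fun.round(1))
co,cy=r.x[:2],r.x[2]
for y in (.05,0):
  print('post',[proj('wrist',con(0,y+d,.092,co,cy),P).round() for d in (.025,-.025)])
  for off in (0,18):
    for a in range(-54+off,73,36):
      t=np.radians(a); print(y,off,'ridge',a,proj('wrist',con(.05*np.sin(t),y,.056+.05*np.cos(t),co,cy),P).round())
E
```

```text
cam [0.57987573 0.27378473 0.41682908]
[ 0.57532786  0.28557885 -0.10310182] [-5.4 -2.7  3.8 -2.2  2.3  3.4 -1.7  3.1  1.2  1.6]
post [array([230., 103.]), array([281., 103.])]
0.05 0 ridge -54 [259. 143.]
0.05 0 ridge -18 [254. 120.]
0.05 0 ridge 18 [252.  86.]
0.05 0 ridge 54 [254.  59.]
0.05 18 ridge -36 [257. 134.]
0.05 18 ridge 0 [253. 103.]
0.05 18 ridge 36 [253.  71.]
0.05 18 ridge 72 [257.  53.]
post [array([281., 103.]), array([331., 103.])]
0 0 ridge -54 [307. 144.]
0 0 ridge -18 [306. 120.]
0 0 ridge 18 [306.  86.]
0 0 ridge 54 [306.  59.]
0 18 ridge -36 [306. 134.]
0 18 ridge 0 [306. 104.]
0 18 ridge 36 [306.  71.]
0 18 ridge 72 [306.  53.]
```

```bash
python3 - <<'E'
import cv2
im=cv2.imread('pics/raw_w7.png'); cv2.imwrite('pics/c7.png',cv2.resize(im[35:165,215:400],None,fx=4,fy=4,interpolation=cv2.INTER_CUBIC))
E
```

```text
(no output)
```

View pics/c7.png

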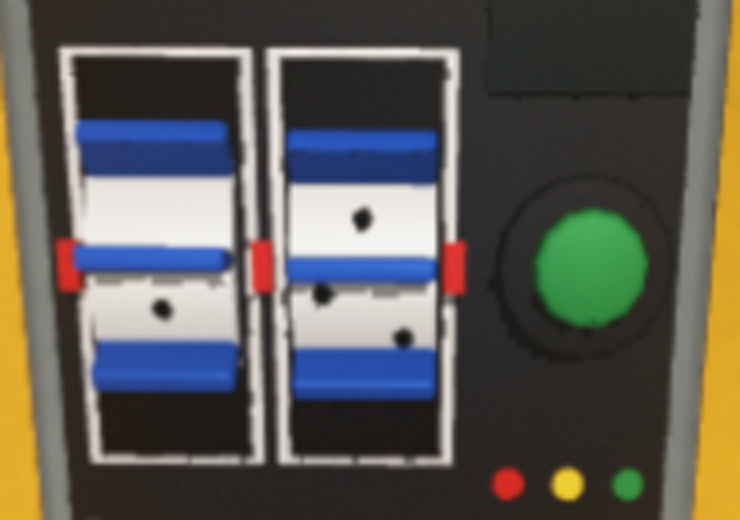

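```bash
python3 - <<'E'
from h import *
P=vision.camera_params('wrist')
g=lambda cx,cy,z: back('wrist',(215+(cx-1.5)/4,35+(cy-1.5)/4),z,P)
a,b,c,d=g(69,265,.092),g(262,265,.092),g(454,268,.092),g(592,268,.102)
for n,p in zip(('pL','pM','pR','btn'),(a,b,c,d)): print(n,p.round(4))
print('yaw',np.arctan2(-(a-c)[0],(a-c)[1]), np.linalg.norm(a-c))
# drum window corners z=.08
for cx,cy in ((66,50),(245,50),(256,460),(98,460),(272,50),(455,50),(447,460),(285,460)): print(g(cx,cy,.0805).round(4))
for cy,n in ((258,'T0'),(130,'T+'),(378,'T-')): print(n,g(155,cy,.106 if n=='T0' else .0965).round(4))
for cy,n in ((268,'U0'),(140,'U+'),(388,'U-')): print(n,g(362,cy,.106 if n=='U0' else .0965).round(4))
E
```

```text
pL [0.585  0.3583 0.092 ]
pM [0.5802 0.3109 0.092 ]
pR [0.5748 0.2638 0.092 ]
btn [0.5715 0.2313 0.102 ]
yaw -0.10775709755043544 0.09498603285759982
[0.6341 0.3526 0.0805]
[0.6298 0.3094 0.0805]
[0.5311 0.3208 0.0805]
[0.5354 0.3629 0.0805]
[0.6291 0.3029 0.0805]
[0.6246 0.2587 0.0805]
[0.5259 0.2698 0.0805]
[0.5303 0.313  0.0805]
T0 [0.5843 0.3342 0.106 ]
T+ [0.6127 0.3313 0.0965]
T- [0.5563 0.3408 0.0965]
U0 [0.5772 0.2859 0.106 ]
U+ [0.6057 0.283  0.0965]
U- [0.5486 0.2895 0.0965]
```

A ridge stands almost at the top on both wheels, so they start about halfway between clicks. First stroke on the tens wheel, then a look.

Call:
arm_command --pt "0.02 0.02 -0.04 -0.01 1" --pt "0.04 0.04 -0.08 -0.01 1" --pt "0.06 0.054 -0.12 -0.01 1" --pt "0.066 0.054 -0.151 -0.01 1" --pt "0.066 0.054 -0.151 -0.01 1" --pt "0.066 0.054 -0.168 -0.01 1" --pt "0.066 0.054 -0.175 -0.01 1" --pt "0.066 0.054 -0.175 -0.01 1"

```text
time_s: 16.1
eef_pos: [0.5655, 0.3355, 0.0979]
tcp_rot: [[0.994, -0.11, -0.002], [-0.11, -0.994, -0.001], [-0.002, 0.002, -1.0]]
ft_force: [-0.2, -0.4, 0.8]
opening: 0.0001
```

Call:
arm_command --pt "0.005 -0.0005 0 0 1" --pt "0.01 -0.001 0 0 1" --pt "0.016 -0.0017 0 0 1" --pt "0.016 -0.0017 0 0 1"

```text
time_s: 16.43
eef_pos: [0.5823, 0.3353, 0.1001]
tcp_rot: [[0.994, -0.111, -0.001], [-0.111, -0.994, 0.001], [-0.001, -0.001, -1.0]]
ft_force: [-3.8, -0.9, 4.4]
opening: 0.0003
```

Call:
arm_command --pt "0 0 0.015 0 1" --pt "0 0 0.035 0 1" --pt "-0.03 0.003 0.05 0 1" --pt "-0.07 0.0075 0.05 0 1" --pt "-0.07 0.0075 0.05 0 1" --pt "-0.07 0.0075 0.05 0 1"

```text
time_s: 16.93
eef_pos: [0.5107, 0.3433, 0.15]
tcp_rot: [[0.994, -0.106, 0.002], [-0.106, -0.994, 0.0], [0.002, -0.001, -1.0]]
ft_force: [0.5, -0.4, -0.6]
opening: 0.0001
```

```bash
sed -i 's/^CO=.*/CO=np.array([.5775,.288]);CY=-.107/' h.py; python3 - <<'E'
from h import *
P=vision.camera_params('wrist'); im=snap('wrist','w8',(180,0,460,210),2.5)
s=readout.state();print(s['time_s'],s['eef_pos'],tocon(s['eef_pos']))
f=lambda X:((proj('wrist',X,P)-[180,0])*2.5).round()
for y in (.05,0):
  for a in (-36,-18,0,18,36):
    t=np.radians(a); print(y,a,f(con(.05*np.sin(t),y,.056+.05*np.cos(t))))
E
```

```text
16.9833 [0.51272194 0.34244617 0.14975998] [-0.07022222  0.04721675]
0.05 -36 [337. 397.]
0.05 -18 [337. 344.]
0.05 0 [337. 278.]
0.05 18 [337. 206.]
0.05 36 [337. 142.]
0 -36 [535. 397.]
0 -18 [546. 345.]
0 0 [555. 278.]
0 18 [558. 206.]
0 36 [555. 142.]
```

View pics/w8.png

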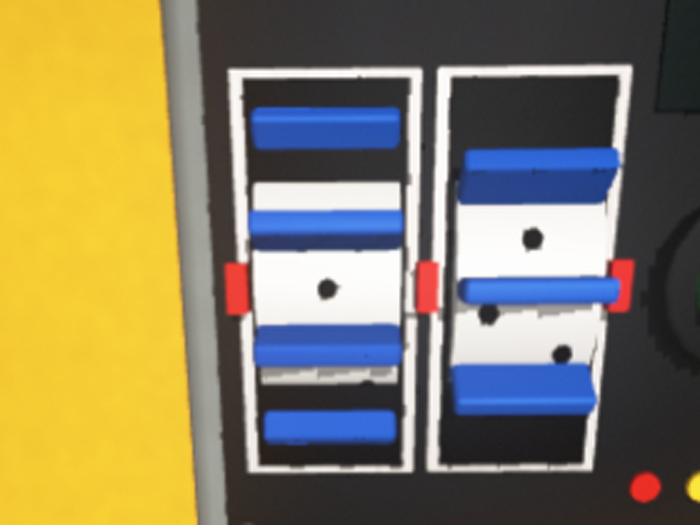

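The tens wheel is now clicked exactly on 1 (one dot on top, ridges at ±18°); the units wheel still sits between 1 and 2. The stroke works, so I'll set up an automatic dot counter and run the next one.

```bash
sed -i 's/^CO=.*/CO=np.array([.5755,.290]);CY=-.107/' h.py; cat >> h.py <<'E'
def digits(name=None):
    """rectify the top of each wheel (x +-30 mm around axis), count dark dots on the top face, ridge phase"""
    P=vision.camera_params('wrist'); im=vision.read_camera('wrist'); out=[]
    for y in (.05,0):
        q=np.float32([proj('wrist',con(x,y+d,.094),P) for x,d in ((.03,.018),(.03,-.018),(-.03,-.018),(-.03,.018))])
        H=cv2.getPerspectiveTransform(q,np.float32([[0,0],[215,0],[215,359],[0,359]])); w=cv2.warpPerspective(im,H,(216,360))
        hsv=cv2.cvtColor(w,cv2.COLOR_RGB2HSV); blue=(hsv[...,0]>100)&(hsv[...,0]<130)&(hsv[...,1]>120)
        prof=blue[:,40:176].mean(1); rows=np.where(prof>.5)[0]; segs=np.split(rows,np.where(np.diff(rows)>3)[0]+1)
        mids=[((s[0]+s[-1])/2) for s in segs if len(s)>5]
        up=[s[-1] for s in segs if len(s)>5 and s[-1]<185]; lo=[s[0] for s in segs if len(s)>5 and s[0]>175]
        a=max(up) if up else 0; b=min(lo) if lo else 359
        f=(hsv[a+3:b-2,22:194,2]<95).astype(np.uint8)
        n,_,st,ce=cv2.connectedComponentsWithStats(f); dots=[(int(st[i,4])) for i in range(1,n) if st[i,4]>60 and st[i,2]<60]
        out.append((len(dots),dots,[round((180-m)/6,1) for m in mids])); 
        if name: cv2.imwrite(f'pics/{name}_{int(y*1000)}.png',w[:,:,::-1])
    return out
E
python3 -c "
from h import *
print(digits('t0'))"
```

```text
[(1, [452], [np.float64(13.0), np.float64(-14.3)]), (3, [512, 534, 479], [np.float64(24.6), np.float64(-1.1), np.float64(-24.4)])]
```

Call:
arm_command --pt "0.035 0.001 -0.02 0 1" --pt "0.035 0.001 -0.052 0 1" --pt "0.035 0.001 -0.052 0 1" --pt "0.047 0 -0.052 0 1" --pt "0.059 -0.0015 -0.052 0 1" --pt "0.07 -0.0025 -0.052 0 1" --pt "0.07 -0.0025 -0.052 0 1" --pt "0.07 -0.0025 -0.02 0 1" --pt "0.035 0.001 0 0 1" --pt "0.035 0.001 0 0 1"

```text
time_s: 17.87
eef_pos: [0.5461, 0.3467, 0.1536]
tcp_rot: [[0.994, -0.108, 0.004], [-0.108, -0.994, 0.005], [0.003, -0.006, -1.0]]
ft_force: [-1.7, 1.6, -0.1]
opening: -0.0
```

```bash
python3 -c "
from h import *
print(digits('t1'));s=readout.state();print(s['eef_pos'],tocon(s['eef_pos']))"
```

```text
[(2, [360, 430], [np.float64(12.6), np.float64(-14.8), np.float64(-29.2)]), (3, [420, 153, 390], [np.float64(25.2), np.float64(-1.9), np.float64(-23.9)])]
[0.54748329 0.34549262 0.15171208] [-0.03378287  0.05218318]
```

Tens = 2. Repeating the stroke.

Call:
arm_command --pt "0 0 -0.03 0 1" --pt "0 0 -0.052 0 1" --pt "0 0 -0.052 0 1" --pt "0.012 -0.0013 -0.052 0 1" --pt "0.024 -0.0025 -0.052 0 1" --pt "0.035 -0.0037 -0.052 0 1" --pt "0.035 -0.0037 -0.052 0 1" --pt "0.035 -0.0037 -0.02 0 1" --pt "0 0 0 0 1" --pt "0 0 0 0 1"

```text
time_s: 18.75
eef_pos: [0.5458, 0.3479, 0.1547]
tcp_rot: [[0.994, -0.106, 0.005], [-0.106, -0.994, 0.007], [0.005, -0.007, -1.0]]
ft_force: [-1.4, 2.0, -0.3]
opening: -0.0003
```

Call:
arm_command --pt "0 0 -0.03 0 1" --pt "0 0 -0.052 0 1" --pt "0 0 -0.052 0 1" --pt "0.012 -0.0013 -0.052 0 1" --pt "0.024 -0.0025 -0.052 0 1" --pt "0.035 -0.0037 -0.052 0 1" --pt "0.035 -0.0037 -0.052 0 1" --pt "0.035 -0.0037 -0.02 0 1" --pt "0 0 0 0 1" --pt "0 0 0 0 1"

```text
time_s: 19.58
eef_pos: [0.5457, 0.3481, 0.1549]
tcp_rot: [[0.994, -0.106, 0.006], [-0.106, -0.994, 0.007], [0.005, -0.007, -1.0]]
ft_force: [-0.9, 2.4, 0.7]
opening: 0.0001
```

```bash
python3 -c "
from h import *
print(digits('t3'));s=readout.state();print(s['time_s'],s['eef_pos'],tocon(s['eef_pos']))"
```

```text
[(4, [397, 400, 445, 438], [np.float64(12.5), np.float64(-15.0), np.float64(-29.2)]), (3, [423, 197, 409], [np.float64(25.1), np.float64(-1.9), np.float64(-24.0)])]
19.6333 [0.54716005 0.34680944 0.15319929] [-0.03424489  0.05345795]
```

Tens = 4. Two more strokes.

Call:
arm_command --pt "0 0 -0.03 0 1" --pt "0 0 -0.052 0 1" --pt "0 0 -0.052 0 1" --pt "0.012 -0.0013 -0.052 0 1" --pt "0.024 -0.0025 -0.052 0 1" --pt "0.035 -0.0037 -0.052 0 1" --pt "0.035 -0.0037 -0.052 0 1" --pt "0.035 -0.0037 -0.02 0 1" --pt "0 0 0 0 1" --pt "0 0 0 0 1"

```text
time_s: 20.47
eef_pos: [0.5457, 0.348, 0.1548]
tcp_rot: [[0.994, -0.106, 0.006], [-0.106, -0.994, 0.007], [0.005, -0.007, -1.0]]
ft_force: [-1.8, 1.4, 0.3]
opening: 0.0002
```

Call:
arm_command --pt "0 0 -0.03 0 1" --pt "0 0 -0.052 0 1" --pt "0 0 -0.052 0 1" --pt "0.012 -0.0013 -0.052 0 1" --pt "0.024 -0.0025 -0.052 0 1" --pt "0.035 -0.0037 -0.052 0 1" --pt "0.035 -0.0037 -0.052 0 1" --pt "0.035 -0.0037 -0.02 0 1" --pt "0 0 0 0 1" --pt "0 0 0 0 1"

```text
time_s: 21.3
eef_pos: [0.5456, 0.348, 0.1548]
tcp_rot: [[0.994, -0.106, 0.006], [-0.106, -0.994, 0.007], [0.005, -0.007, -1.0]]
ft_force: [-1.1, 2.6, 0.1]
opening: 0.0002
```

```bash
python3 -c "
from h import *
print(digits('t4'));s=readout.state();print(s['time_s'],s['eef_pos'],tocon(s['eef_pos']))"
```

```text
[(6, [385, 392, 372, 477, 447, 450], [np.float64(12.5), np.float64(-14.9), np.float64(-29.2)]), (3, [420, 202, 412], [np.float64(25.1), np.float64(-1.9), np.float64(-24.0)])]
21.35 [0.54713164 0.34680383 0.15319803] [-0.03427254  0.05344935]
```

Call:
arm_command --pt "0 0 -0.03 0 1" --pt "0 0 -0.052 0 1" --pt "0 0 -0.052 0 1" --pt "0.012 -0.0013 -0.052 0 1" --pt "0.024 -0.0025 -0.052 0 1" --pt "0.035 -0.0037 -0.052 0 1" --pt "0.035 -0.0037 -0.052 0 1" --pt "0.035 -0.0037 -0.02 0 1" --pt "0 0 0 0 1" --pt "0 0 0 0 1"

```text
time_s: 22.18
eef_pos: [0.5457, 0.348, 0.1548]
tcp_rot: [[0.994, -0.106, 0.006], [-0.106, -0.994, 0.007], [0.005, -0.007, -1.0]]
ft_force: [-0.4, 1.7, 0.4]
opening: 0.0
```

```bash
python3 -c "
from h import *
print(digits('t5'));s=readout.state();print(s['time_s'],s['eef_pos'],tocon(s['eef_pos']))"
```

```text
[(6, [402, 413, 386, 993, 446, 445], [np.float64(12.7), np.float64(-14.9), np.float64(-29.2)]), (3, [417, 180, 403], [np.float64(25.2), np.float64(-2.0), np.float64(-23.9)])]
22.2333 [0.54718576 0.34678977 0.15315146] [-0.03421722  0.05344114]
```

Tens shows 7, since the 993-pixel blob is two merged dots; I'll confirm by eye later. Moving to the units wheel: first a short stroke from its halfway state.

Call:
arm_command --pt "0 -0.026 0 0 1" --pt "0.011 -0.054 0 0 1" --pt "0.011 -0.054 0 0 1" --pt "0.011 -0.054 -0.025 0 1" --pt "0.011 -0.054 -0.049 0 1" --pt "0.011 -0.054 -0.049 0 1" --pt "0.02 -0.055 -0.049 0 1" --pt "0.0285 -0.056 -0.049 0 1" --pt "0.0285 -0.056 -0.049 0 1"

```text
time_s: 22.98
eef_pos: [0.5772, 0.2875, 0.1004]
tcp_rot: [[0.994, -0.112, -0.0], [-0.112, -0.994, 0.001], [-0.0, -0.001, -1.0]]
ft_force: [-1.8, -1.1, 0.4]
opening: -0.0003
```

Call:
arm_command --pt "0 0 0.03 0 1" --pt "-0.035 0.0037 0.049 0 1" --pt "-0.035 0.0037 0.049 0 1"

```text
time_s: 23.23
eef_pos: [0.5395, 0.2951, 0.1544]
tcp_rot: [[0.994, -0.106, 0.006], [-0.106, -0.994, 0.005], [0.005, -0.006, -1.0]]
ft_force: [-1.2, 1.9, 0.7]
opening: 0.0001
```

```bash
python3 -c "
from h import *
print(digits('t6'));s=readout.state();print(s['time_s'],s['eef_pos'],tocon(s['eef_pos']))"
```

```text
[(6, [466, 470, 467, 1019, 459, 475], [np.float64(12.8), np.float64(-14.9), np.float64(-29.4)]), (2, [397, 472], [np.float64(13.0), np.float64(-14.4), np.float64(-28.9)])]
23.2833 [0.5410926  0.29397221 0.15294022] [-0.03463484  0.00027492]
```

Units = 2, cleanly clicked. Three more strokes are needed.

Call:
arm_command --pt "0 0 -0.03 0 1" --pt "0 0 -0.052 0 1" --pt "0 0 -0.052 0 1" --pt "0.012 -0.0013 -0.052 0 1" --pt "0.024 -0.0025 -0.052 0 1" --pt "0.035 -0.0037 -0.052 0 1" --pt "0.035 -0.0037 -0.052 0 1" --pt "0.035 -0.0037 -0.02 0 1" --pt "0 0 0 0 1" --pt "0 0 0 0 1"

```text
time_s: 24.12
eef_pos: [0.539, 0.2949, 0.154]
tcp_rot: [[0.994, -0.106, 0.005], [-0.106, -0.994, 0.005], [0.004, -0.005, -1.0]]
ft_force: [-1.1, 1.7, 0.4]
opening: -0.0003
```

Call:
arm_command --pt "0 0 -0.03 0 1" --pt "0 0 -0.052 0 1" --pt "0 0 -0.052 0 1" --pt "0.012 -0.0013 -0.052 0 1" --pt "0.024 -0.0025 -0.052 0 1" --pt "0.035 -0.0037 -0.052 0 1" --pt "0.035 -0.0037 -0.052 0 1" --pt "0.035 -0.0037 -0.02 0 1" --pt "0 0 0 0 1" --pt "0 0 0 0 1"

```text
time_s: 24.95
eef_pos: [0.5387, 0.295, 0.154]
tcp_rot: [[0.994, -0.106, 0.005], [-0.106, -0.994, 0.005], [0.004, -0.005, -1.0]]
ft_force: [-1.0, 1.5, -0.4]
opening: -0.0001
```

```bash
python3 -c "
from h import *
print(digits('t7'));s=readout.state();print(s['time_s'],s['eef_pos'],tocon(s['eef_pos']))"
```

```text
[(6, [444, 474, 477, 1004, 463, 437], [np.float64(12.8), np.float64(-14.8), np.float64(-29.4)]), (4, [389, 388, 438, 490], [np.float64(12.9), np.float64(-14.6), np.float64(-29.0)])]
25.0 [0.54018081 0.29382768 0.15240806] [-3.55259762e-02  3.38427626e-05]
```

Call:
arm_command --pt "0 0 -0.03 0 1" --pt "0 0 -0.052 0 1" --pt "0 0 -0.052 0 1" --pt "0.012 -0.0013 -0.052 0 1" --pt "0.024 -0.0025 -0.052 0 1" --pt "0.035 -0.0037 -0.052 0 1" --pt "0.035 -0.0037 -0.052 0 1" --pt "0.035 -0.0037 -0.02 0 1" --pt "0 0 0 0 1" --pt "0 0 0 0 1"

```text
time_s: 25.83
eef_pos: [0.5387, 0.2949, 0.1538]
tcp_rot: [[0.994, -0.106, 0.004], [-0.106, -0.994, 0.005], [0.004, -0.005, -1.0]]
ft_force: [-0.4, 1.0, -0.7]
opening: 0.0002
```

```bash
python3 -c "
from h import *
print(digits('t8'));s=readout.state();print(s['time_s'],s['eef_pos'],tocon(s['eef_pos']),proj('wrist',con(0,-.055,.102)))
im=vision.read_camera('wrist')
b=vision.read_camera('scene')[190:290,190:350]
a=np.vstack([cv2.resize(im[60:330,120:560],(660,405)),cv2.resize(b,(660,190*2))[:190]]) if 0 else cv2.resize(im[60:330,120:560],(640,393))
b=cv2.resize(b[:,10:],(300,200),interpolation=cv2.INTER_CUBIC)
a=np.vstack([a,np.zeros((205,640,3),np.uint8)]); a[395:595,:300]=b
cv2.imwrite('pics/c9.png',a[:,:,::-1])"
```

```text
[(6, [466, 455, 480, 1012, 456, 448], [np.float64(12.8), np.float64(-14.8), np.float64(-29.3)]), (5, [376, 385, 440, 456, 475], [np.float64(12.9), np.float64(-14.5), np.float64(-29.1)])]
25.8833 [0.54020718 0.2937074  0.15221087] [-3.54869146e-02 -8.29333688e-05] [405.70657181 171.68566745]
```

View pics/c9.png

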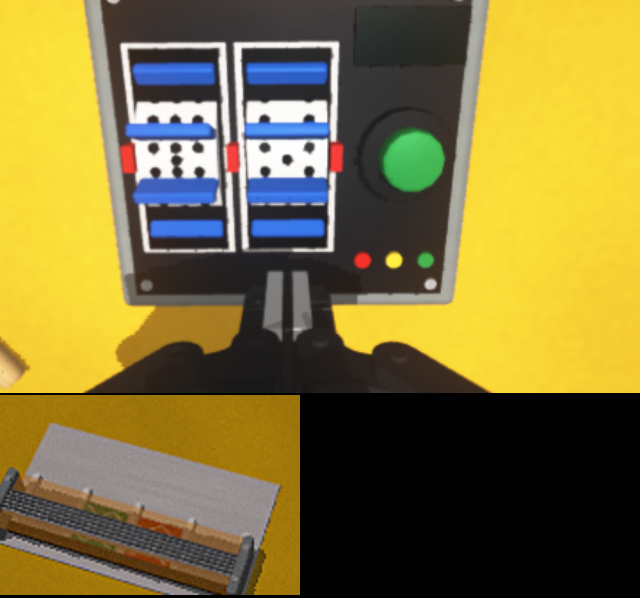

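The timer reads 75 (seven dots on the tens, five on the units). The button is at (412,160) as predicted, and both tiles are in their lanes. A quick wrist check of the tiles before pressing.

Call:
arm_command --pt "-0.005 -0.03 0.03 0.03 1" --pt "-0.01 -0.065 0.06 0.06 1" --pt "-0.015 -0.1 0.06 0.09 1" --pt "-0.015 -0.14 0.06 0.12 1" --pt "-0.015 -0.18 0.06 0.15 1" --pt "-0.015 -0.22 0.06 0.18 1" --pt "-0.015 -0.26 0.06 0.18 1" --pt "-0.015 -0.3 0.06 0.18 1" --pt "-0.015 -0.34 0.06 0.18 1" --pt "-0.015 -0.38 0.06 0.18 1"

```text
time_s: 26.82
eef_pos: [0.5256, -0.0925, 0.2082]
tcp_rot: [[0.998, 0.068, -0.0], [0.068, -0.998, -0.001], [-0.0, 0.001, -1.0]]
ft_force: [1.4, 0.2, -0.7]
opening: 0.0
```

Call:
arm_command --pt "-0.02 -0.02 -0.02 0 1" --pt "-0.02 -0.02 -0.02 0 1" --pt "-0.02 -0.02 -0.02 0 1"

```text
time_s: 27.07
eef_pos: [0.5038, -0.112, 0.1867]
tcp_rot: [[0.998, 0.064, -0.004], [0.064, -0.998, -0.0], [-0.004, -0.0, -1.0]]
ft_force: [0.7, 0.8, 0.5]
opening: -0.0002
```

```bash
python3 -c "
from h import *
P=vision.camera_params('wrist'); im=vision.read_camera('wrist')[:,:,::-1].copy()
s=readout.state();print(s['time_s'],s['eef_pos'],tolamp(s['eef_pos']))
for y in (-.033,.033):
    for x,col in ((.008,(255,0,255)),(0,(255,255,0))):
        p,q=[tuple(proj('wrist',lamp(x,y+d,.015),P).astype(int).tolist()) for d in (-.026,.026)]; cv2.line(im,p,q,col,1)
        if x>0: print(p,q)
c=proj('wrist',lamp(.02,0,.015),P).astype(int); print(c)
v0=max(0,c[1]-60);a=im[v0:v0+170,max(0,c[0]-160):c[0]+160]
cv2.imwrite('pics/c10.png',cv2.resize(a,None,fx=2.5,fy=2.5,interpolation=cv2.INTER_CUBIC))"
```

```text
27.1167 [ 0.50539692 -0.11006154  0.187804  ] [-0.11157365  0.0110903 ]
(391, 46) (334, 47)
(318, 48) (261, 49)
[326  33]
```

View pics/c10.png

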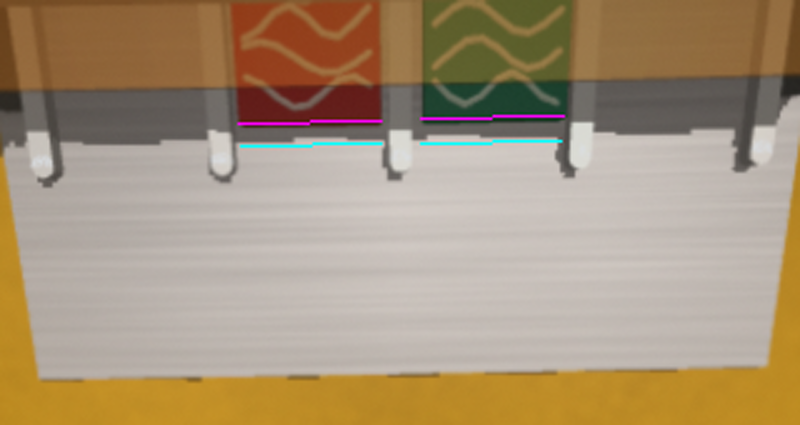

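Both near edges lie on the predicted x = +8 mm line. Now press the start button.

Call:
arm_command --pt "0.006 0.035 0 -0.03 1" --pt "0.013 0.07 0 -0.06 1" --pt "0.019 0.105 0 -0.09 1" --pt "0.026 0.14 0 -0.12 1" --pt "0.032 0.175 0 -0.15 1" --pt "0.039 0.21 0 -0.18 1" --pt "0.046 0.245 0 -0.18 1" --pt "0.053 0.28 0 -0.18 1" --pt "0.06 0.315 0 -0.18 1" --pt "0.064 0.341 0 -0.18 1"

```text
time_s: 27.95
eef_pos: [0.5699, 0.2379, 0.1893]
tcp_rot: [[0.994, -0.105, 0.001], [-0.105, -0.994, 0.004], [0.001, -0.004, -1.0]]
ft_force: [0.1, 0.4, -0.5]
opening: 0.0001
```

Call:
arm_command --pt "0 0 0 0 1" --pt "0 0 -0.03 0 1" --pt "0 0 -0.06 0 1" --pt "0 0 -0.08 0 1" --pt "0 0 -0.08 0 1"

```text
time_s: 28.37
eef_pos: [0.5667, 0.2313, 0.1042]
tcp_rot: [[0.994, -0.108, -0.008], [-0.108, -0.994, -0.003], [-0.007, 0.004, -1.0]]
ft_force: [-0.5, -1.0, -0.2]
opening: 0.0001
```

```bash
python3 -c "
from h import *
s=readout.state();print(s['time_s'],s['eef_pos'],tocon(s['eef_pos']),s['ft_force'])"
```

```text
28.3667 [0.56670651 0.23131753 0.10420033] [-0.00247615 -0.05928597] [-0.53016186 -0.97589126 -0.20594954]
```

Call:
arm_command --pt "0 0.002 -0.005 0 1" --pt "0 0.002 -0.01 0 1" --pt "0 0.002 -0.014 0 1" --pt "0 0.002 -0.017 0 1" --pt "0 0.002 -0.017 0 1" --pt "0 0.002 -0.017 0 1"

```text
time_s: 28.87
eef_pos: [0.5709, 0.2358, 0.096]
tcp_rot: [[0.994, -0.11, 0.004], [-0.11, -0.994, 0.002], [0.004, -0.002, -1.0]]
ft_force: [-4.3, -0.3, 15.9]
opening: 0.0002
```

That's 16 N at 6 mm down, so the button has bottomed. Hold briefly, then release and lift clear.

Call:
arm_command --pt "0 0 -0.001 0 1" --pt "0 0 -0.001 0 1" --pt "0 0 -0.001 0 1" --pt "0 0 0.01 0 1" --pt "0 0 0.03 0 1" --pt "-0.02 0 0.06 0 1" --pt "-0.055 0.03 0.09 0 1" --pt "-0.06 0.045 0.1 0 1" --pt "-0.06 0.045 0.1 0 1" --pt "-0.06 0.045 0.1 0 1"

```text
time_s: 29.7
eef_pos: [0.5097, 0.2815, 0.1943]
tcp_rot: [[0.994, -0.106, 0.005], [-0.106, -0.994, 0.002], [0.004, -0.003, -1.0]]
ft_force: [0.7, 0.5, -1.1]
opening: -0.0001
```

```bash
python3 -c "
from h import *
s=readout.state();print(s['time_s'],s['eef_pos'],s['ft_force']);print(digits())
im=vision.read_camera('wrist');b=vision.read_camera('scene')
a=np.vstack([cv2.resize(im[:250],(640,250)),cv2.resize(b[120:300,150:520],(640,311),interpolation=cv2.INTER_CUBIC)])
cv2.imwrite('pics/c11.png',a[:,:,::-1])"
```

```text
29.7 [0.5097245  0.28154445 0.19427566] [ 0.74480322  0.5217335  -1.08031534]
[(6, [518, 523, 521, 1078, 496, 473], [np.float64(13.2), np.float64(-14.4)]), (5, [436, 442, 475, 510, 505], [np.float64(13.4), np.float64(-14.1)])]
```

View pics/c11.png

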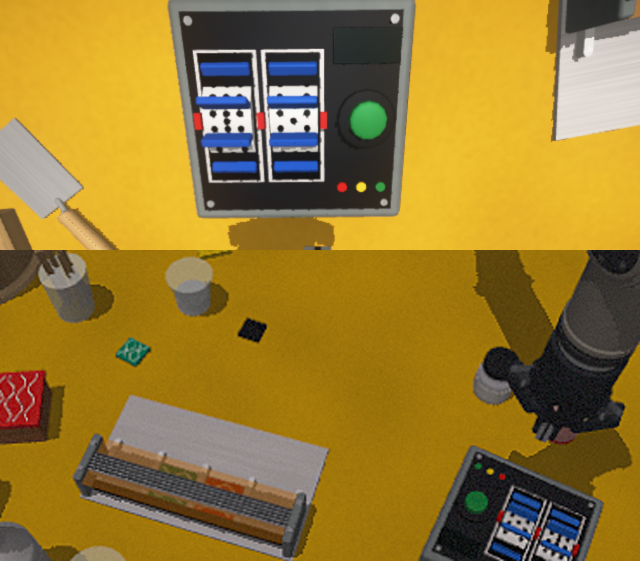

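The final view shows 7 and 5 on top, the button out again at (368,120), both tiles under the bar and the robot clear. Handing in.

```bash
python3 -c "
from station import bot
print(bot.close_job())"
```

```text
the job is handed in; nothing more can be done
None
```

I handed the job in at about 30 s of robot time; it reports no verdict. Only two of the four tiles were on the table: red and the larger green.

- **Tiles:** The red tile is in lane 3 and the green one in lane 2. The last close wrist view, just before the press, showed both near edges on the +8 mm line, which is home. The scene view afterwards still showed them under the bar. The small green, yellow and black look-alikes were left alone, and the gripper touched no bystander in any move I made.
- **Timer:** Both wheels started about halfway between clicks. I stepped them up one click at a time to 7 and 5. My automatic dot counter read 6 on the tens wheel because two dots merged into one blob; by eye it shows seven.
- **Start button:** I pressed it about 6 mm down at about 16 N, held it, and let it go. The last picture shows it out again.

Nothing else failed. The two wrist views put the console 2–5 mm apart, which was small enough for the strokes and the press to work.

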